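# Load the cup tray, slide it into the dish rack and lock it

### The arm

A 6-joint arm with a two-finger parallel gripper is mounted at the origin on the work surface. World frame = base frame: x ahead of the robot, y to its left, z up, the work surface at z = 0. Lengths are in m, angles in rad, forces in N, time in s.
With the tool pointing down it reaches from about 0.375 to 0.975 m from the base axis. Payload 3.8 kg.
Tool frame: the origin (TCP) lies at the centre of the arm's flange, where the gripper is bolted on; the fingertips stand 173 mm ahead of it and the grasp point (between the pads) lies 155 mm ahead of it (bot.tip_reach is the distance from the TCP to the fingertips, in m); z points along the fingers, y is the line along which they close (so a half turn about z gives the same grasp; the last joint's range is limited). The gripper opens to 85 mm and grips with 20 to 120 N. Pads are 22 mm wide; open, the fingers measure 114 mm over their backs; the gripper's body (76 mm by 85 mm) begins 54 mm behind the grasp point. The pads swing forward as they close: fully open they stand 13 mm farther back than shut.
Start: joints at [-1.301, 0.264, 1.604, -0, 1.274, -0.037], TCP at [0.204, -0.643, 0.405] pointing down, gripper open.
Joint ranges: [-2.63, 2.63], [-0.94, 2.18], [0.31, 2.57], [-1.31, 4.45], [0, 2.66], [-2.55, 2.55]. Speed limits (rad/s): [2.57, 2.57, 3.14, 3.14, 3.14, 3.14].

### API

Orientations are given as a rotation vector (axis times angle).
In Python, from workcell import bot gives the robot as it stands.
- The arm moves only by the tool drive_tool, never from a script. Its arguments are lists of equal length, an entry for each row: "claw": the finger opening in mm, from 0 to 85.4; "slide": the shift along the world's x, y, z each as a share of 0.5 m, from -1 to 1, a list of three; "yaw": the turn about the world's z as a share of 180 degrees, from -1 to 1. A call has 1 to 8 rows; each row is the pose to reach, as a shift and turn from the pose commanded when the call began, turning the shorter way round; what a row does not reach only later rows make up. A row lasts 1/12 s, in which the tool goes at most 41.7 mm and 7.16 degrees, less where a joint would pass 70% of its speed; a pose out of reach is approached as far as the arm can. A call with a number of a shift or a turn outside -1 to 1 is refused whole. A call with a gripper value outside its range is refused whole. The fingers move at their own pace and stop on an object; "newtons" is the grip in N (left out, the last holds). Time passes only in rows, so rows that repeat a pose let the fingers close. It gives the time, the measured TCP pose, the force, the opening and the grip force at its end, in the units of the state.
- bot.read_state(): the state, without advancing time (a new reading comes with each control period).
- bot.read_camera(name): name is "scene" or "top" or "wrist"; returns a dict with "color" (420x560x3 uint8, red, green, blue), "depth" (420x560 float32, m along the optical axis (not along the pixel's ray), 0 where there is no reading), "mtx" (3x3 intrinsics, pixels), "eye" and "rotation" of the camera in the world. Camera axes: x right, y up, looking along -z (the intrinsics and any distortion apply to the point x, -y, -z); pixel columns grow to the right and rows downward; lengths in m; the calibration is good to about 2 mm. The wrist camera is an equidistant fisheye: a pixel r from the principal point sees the ray r / f radians off the axis. A picture is of the moment at which its call begins.
- bot.finish_job(): hands the job in; it is judged then, once.
The state is a dict: "time": time; "q": joint angles; "joint_vel": joint speeds; "joint_torque": joint torques, N m; "tool_pos": TCP position; "tcp_rot": TCP orientation; "wrist_force": force on the tool from outside, world axes, zero at the start; "torque": the same for the moment, N m; "width": opening from 0.0 (shut) to 1.0 (fully open); "grip_force": force on a finger pad.
Only numpy, scipy, OpenCV 4.12 (cv2) and the standard library are available. Lean on these libraries where they do the work, as an engineer would, in place of code of your own. Each camera call takes 0.05 s, during which the arm holds its last target. There are 200 camera calls.

### The job

Stand the loose espresso cup upright on the tray beside the other cup, then slide the loaded tray into the slots under the dish rack until it is fully home, and swing the rack's cam lever shut in front of it so that it is locked in. The lever is shut at the start, so it has to be swung out of the way before the tray can go home. Keep both cups upright, and leave the canister, the spoon holder and the saucer where they stand.

Things in the scene. Friction and masses are not known exactly. Their poses are not given: they have to be found in the camera images.
- rack: White plastic dish rack, fixed. Origin: on the sill under the middle of the tray's place (the tray's origin meets it when home). +x: the way the tray slides in (about world +y, robot's left); mouth at the -x end; +y: side nearest the robot. In mm: side rails 24 high, inner faces y = +-60, x = -76 to 83; end stop face x = 75, 24 high.
- mouth (a point): On the sill at the rack's x = -112, y = 0 (rack's axes): where the 24 mm high lead-in walls begin, flared to y = +-72 mm and narrowing to +-60 at x = -76. Then each rail has a slot 7 to 17 mm above the sill, its lips reaching in to y = +-53, from x = -72 to the stop.
- deck (a point): Top of the rack's deck of open slats, 93 mm above the sill, at the middle of its front edge (rack x = -46, y = -31). In mm, rack frame: deck x = -46 to 83, y = -134 to 72, underside 83 above the sill, rim rail up to 116; so 19 is left above the cups on the tray.
- tray: Grey plastic tray, loose, about 0.3 kg, flat on the sill. Origin: underside centre; +x leading end, raised front at -x. In mm: floor 150 x 96, 4 thick (cups stand 4 above origin); rim 14 high, inner faces y = +-44 and x = 71; side flanges 10 to 14 up, out to y = +-57, run in the slots while the floor slides on the sill; raised front 104 wide, 38 high, x = -79 to -75.
- tray_handle (a point): Middle of the tray's handle: at x = -104, y = 0 mm, 36 mm above the underside, in the tray's frame (same axes). The handle is a straight level bar along the tray's x, 50 mm long (x = -79 to -129), 14 wide in y, 27 to 45 above the sill.
- cup_a: White ceramic espresso cup without ear, 60 mm across at the rim, 42 at the foot, 60 high, 0.12 kg; stands at the start on the handle half of the tray, about 34 mm from the tray's middle; the leading half is free. Origin: underside centre, z up.
- cup_b: The loose espresso cup, the same shape, size and weight (59 to 60 mm across from half its height up to the rim, 42 at the foot, 60 high, wall 3.5), standing upright on the sill. Origin: underside centre, z up.
- lever (a joint): Angle (rad) of the grey cam lever, which turns level on an upright pin: 0 shut (arm along the rack's -x), 1.57 open (arm along the rack's +y, towards the robot), at most 1.75; it opens clockwise seen from above. Clear of the tray above 1.2. Starts at 0 to 0.5. Stiff: stays where left, about 1 N at the arm's end moves it. Shutting it presses home a tray a few mm short.
- lever_pivot (a point): Centre of the lever's pin, 42 mm above the sill, at x = -88, y = 78 mm in the rack's frame (same axes). Arm: 12 mm wide, 36 to 48 above the sill. Cam nose, a quarter turn from the arm: 43 mm long, 14 wide, 25 to 37 above the sill; shut, it points along the rack's -y, 2 mm in front of the raised front of a tray that is home.
- lever_tip (a point): Centre of the round end (18 mm across, 34 to 50 mm above the sill) of the lever's arm, 85 mm from the pin's axis; it moves with the lever.
- canister: Orange plastic canister with its screw lid closed, 66 mm across at the lid, 98 high, loose on the rack's deck (bystander). Origin: underside centre.
- spoon_holder: Steel teaspoon holder, 52 mm across, 75 high, with spoons up to 123 high, loose on the rack's deck (bystander). Origin: underside centre.
- saucer: Glass saucer, 110 mm across, 16 high, loose on the sill beyond the tray (bystander). Origin: underside centre.
Things that resemble listed ones, but are neither listed nor needed, are in the scene too. Several things have the shape of the tray; the one meant has the colours described above. What is shaped like the cup_a but blue or purple is not meant.

How it is judged:
By the outcome, as a careful person would: the job done as asked, in the order asked, and still so for the second after the job is handed in, with the robot touching nothing.
It also fails if it takes over 72 s, if anything falls off the work surface, if the arm or the gripper's body presses on something with over 40 N, if the wrist force passes 120 N, or if a joint passes its speed limit or range.

## Working session

There is one attempt and no reset: what is moved stays moved. The work goes in short steps, Python scripts to look and compute and a tool call to move; the robot and the scene stay as the last step left them, time stands still between calls to the robot, and variables do not carry over. Pictures are saved under pics/ and viewed, at most 10 in all, crops included, and the job is handed in when it is done.

Besides the shell and the picture viewer there is one more tool, called after ">>>" as name(argument=value, ...), one argument or row to a line, values as JSON. drive_tool: Moves the arm, as the interface text tells. Shift numbers are shares of 0.5 m and turn numbers shares of 180 degrees, none past 1 either way. Its arguments: {"type":"object","properties":{"claw":{"type":"array","items":{"type":"number"}},"slide":{"type":"array","items":{"type":"array","items":{"type":"number"}}},"yaw":{"type":"array","items":{"type":"number"}},"newtons":{"type":"number"}},"required":["claw","slide","yaw"]}

```bash
mkdir -p pics
cat > h.py <<'E'
import numpy as np, cv2
from workcell import bot
def grab(n):
    c=bot.read_camera(n); np.savez(f'{n}.npz',**c); return c
def cloud(c):
    # world points for every pixel by depth (pinhole cams)
    h,w=c['depth'].shape; v,u=np.mgrid[:h,:w]; K=c['mtx']; d=c['depth']
    p=np.stack([(u-K[0,2])/K[0,0]*d,-(v-K[1,2])/K[1,1]*d,-d],-1)
    return p@np.array(c['rotation']).T+c['eye']
E
python3 - <<'E'
from h import *
s=bot.read_state(); print(s)
for n in ['scene','top']:
    c=grab(n); print(n,c['mtx'].tolist(),c['eye'],c['rotation'],[k for k in c]); cv2.imwrite(f'pics/{n}0.png',cv2.resize(c['color'][:,:,::-1],(800,600)))
E
```

```text
{'time': 0.0, 'q': array([-1.30089192e+00,  2.64759482e-01,  1.60538584e+00,  2.44687390e-05,
        1.27372666e+00, -3.69341161e-02]), 'joint_vel': array([ 1.07159152e-03,  2.32179028e-05,  1.69248036e-04, -1.30334724e-03,
        5.40314600e-05,  8.31696741e-04]), 'joint_torque': array([ 2.16963730e-03, -5.15107048e+01, -3.67315757e+01, -1.78610594e-04,
        1.29681540e-02, -1.81551866e-05]), 'tool_pos': array([ 0.20376772, -0.64314041,  0.40335094]), 'tcp_rot': array([-3.10245427e+00, -4.79734745e-01,  3.79352714e-04]), 'wrist_force': array([ 0.73555064,  0.2180685 , -0.22553059]), 'torque': array([ 0.04749158,  0.00991669, -0.02040299]), 'grip_force': 0.0, 'width': 0.9984883606675199}
scene [[480.39085693036566, 0.0, 278.9571195249708], [0.0, 480.39085693036566, 211.24108831969775], [0.0, 0.0, 1.0]] [ 0.96749968 -0.73185839  0.79841448] [0.80743646 0.24111078 0.50392679] ['color', 'depth', 'mtx', 'eye', 'rotation']
top [[526.8926513282064, 0.0, 284.4558533016738], [0.0, 526.8926513282064, 214.2812493860034], [0.0, 0.0, 1.0]] [ 0.46190763 -0.04769952  1.32490613] [ 0.04858245 -0.0799667  -1.57004781] ['color', 'depth', 'mtx', 'eye', 'rotation']
```

View pics/scene0.png

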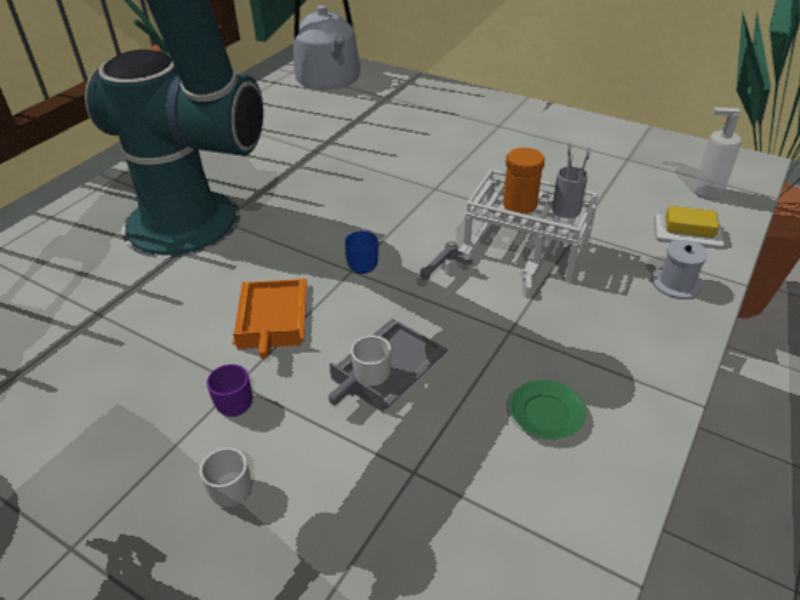

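View pics/top0.png

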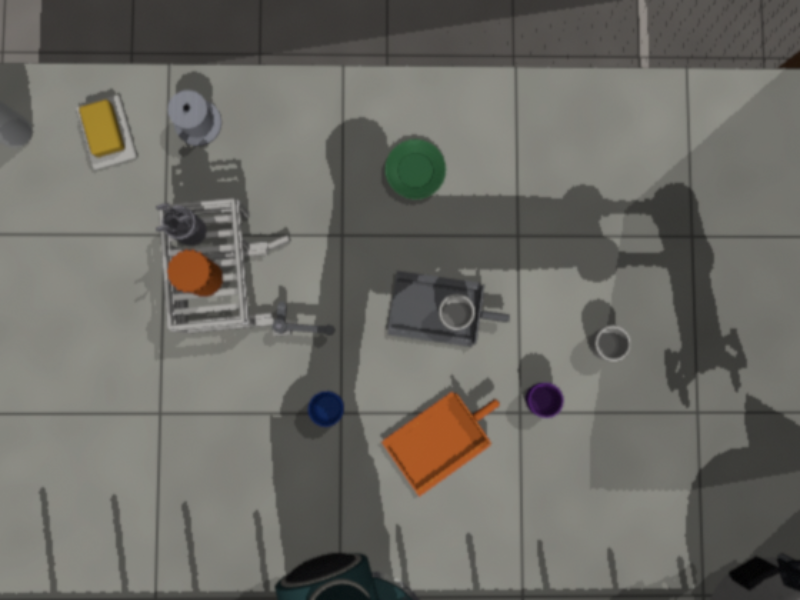

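The scene view shows the grey tray with cup_a (370,360), the loose white cup (226,477), and the rack with its lever (445,260). The top view shows the loose cup (612,343), tray (437,308) with its handle at (495,316), lever pivot (281,322) and tip (328,329), and saucer (415,168).

```bash
cat >> h.py <<'E'
def load(n):
    c=dict(np.load(f'{n}.npz')); 
    c['rotation']=cv2.Rodrigues(c['rotation'])[0]; return c
def ray(c,uv,z):
    K=c['mtx']; u,v=np.asarray(uv,float).T
    d=np.stack([(u-K[0,2])/K[0,0],-(v-K[1,2])/K[1,1],-np.ones_like(u)],-1)@c['rotation'].T
    return c['eye']+d*((z-c['eye'][2])/d[:,2])[:,None]
E
python3 - <<'E'
from h import *
for n in ['top','scene']:
    c=load(n); P=cloud(c); hsv=cv2.cvtColor(c['color'],cv2.COLOR_RGB2HSV)
    f=(P[...,2]<0.005)&(P[...,2]>-.02)&(abs(P[...,0]-.5)<.3)&(abs(P[...,1])<.4); print(n,'sill z',np.median(P[f][:,2]),(c['depth']>0).mean())
    def reg(name,x0,x1,y0,y1,z0,z1):
        m=(P[...,0]>x0)&(P[...,0]<x1)&(P[...,1]>y0)&(P[...,1]<y1)&(P[...,2]>z0)&(P[...,2]<z1)
        if m.sum()<5: print(name,m.sum());return
        q=P[m]; (cx,cy),r=cv2.minEnclosingCircle(q[:,:2].astype(np.float32)); R=cv2.minAreaRect(q[:,:2].astype(np.float32)*1000)
        print(name,m.sum(),'mean',q.mean(0).round(4),'circ',round(cx,4),round(cy,4),round(r,4),'rect',np.round(R[0],1),np.round(R[1],1),round(R[2],2),'z',np.percentile(q[:,2],[5,50,95]).round(4))
    # approximate places by rays
    if n=='top':
        for nm,uv,z in [('cupb',(612,343),.06),('cupa',(457,312),.064),('tray',(437,308),.01),('handle',(495,316),.045),('piv',(281,322),.045),('tip',(328,329),.045),('saucer',(415,168),.016)]:
            print(nm,ray(c,[[uv[0]*.7,uv[1]*.7]],z)[0].round(3))
E
```

```text
top sill z 4.8349841596073695e-05 0.9960374149659864
cupb [ 0.503 -0.42   0.06 ]
cupa [ 0.555 -0.158  0.064]
tray [ 0.566 -0.128  0.01 ]
handle [ 0.55  -0.225  0.045]
piv [0.54  0.14  0.045]
tip [0.528 0.06  0.045]
saucer [ 0.815 -0.089  0.016]
scene sill z 5.816533658192791e-05 0.9958333333333333
```

```bash
cat >> h.py <<'E'
def reg(P,name,x0,x1,y0,y1,z0,z1):
    m=(P[...,0]>x0)&(P[...,0]<x1)&(P[...,1]>y0)&(P[...,1]<y1)&(P[...,2]>z0)&(P[...,2]<z1)
    q=P[m]
    if len(q)<5: print(name,len(q)); return q
    (cx,cy),r=cv2.minEnclosingCircle(q[:,:2].astype(np.float32)); R=cv2.minAreaRect(q[:,:2].astype(np.float32)*1000)
    print(name,len(q),'mean',q.mean(0).round(4),'circ',round(cx,4),round(cy,4),round(r,4),'rect',np.round(R[0],1),np.round(R[1],1),round(R[2],2),'z',np.percentile(q[:,2],[5,50,95]).round(4)); return q
E
python3 - <<'E'
from h import *
for n in ['top','scene']:
    c=load(n);P=cloud(c);print(n)
    reg(P,'cupb',.45,.56,-.48,-.36,.05,.075)
    reg(P,'cupbwhole',.45,.56,-.48,-.36,.02,.075)
    reg(P,'cupa',.5,.61,-.22,-.1,.053,.08)
    reg(P,'tray',.45,.68,-.21,0,.004,.02)
    reg(P,'traywide',.45,.68,-.26,0,.004,.05)
    reg(P,'handle',.5,.6,-.28,-.213,.02,.055)
    reg(P,'lever',.5,.56,.03,.13,.025,.055)
    reg(P,'tip',.5,.56,.03,.07,.03,.055)
    reg(P,'pivot',.5,.56,.125,.16,.03,.06)
    q=reg(P,'rim',.45,.8,.1,.45,.105,.125)
    q=reg(P,'deck',.45,.8,.1,.45,.085,.125)
    reg(P,'leadL',.64,.7,.1,.22,.01,.03)
    reg(P,'lever+lead',.5,.6,.1,.22,.01,.03)
    reg(P,'canister',.5,.75,.15,.4,.17,.21)
    reg(P,'saucer',.72,.9,-.17,0,.004,.03)
E
```

```text
top
cupb 155 mean [ 0.5032 -0.4213  0.0579] circ 0.5033 -0.4213 0.0304 rect [ 503.4 -421. ] [58.9 58.2] 75.42 z [0.0513 0.0583 0.0629]
cupbwhole 307 mean [ 0.5032 -0.4231  0.0467] circ 0.5035 -0.4211 0.0305 rect [ 503.7 -420.8] [59.6 58. ] 89.67 z [0.0238 0.0501 0.0619]
cupa 126 mean [ 0.556  -0.1579  0.0627] circ 0.5564 -0.1569 0.0299 rect [ 556.5 -156.1] [58.2 57.7] 0.85 z [0.0561 0.0627 0.0678]
tray 2038 mean [ 0.5651 -0.1169  0.0093] circ 0.5651 -0.1064 0.1459 rect [ 564.7 -104.3] [209.6 229.1] 89.47 z [0.0043 0.0079 0.0171]
traywide 2458 mean [ 0.5641 -0.1326  0.0125] circ 0.5601 -0.1303 0.1667 rect [ 565.2 -129.8] [259.6 229.1] 89.93 z [0.0043 0.0088 0.0409]
handle 88 mean [ 0.5488 -0.2307  0.0442] circ 0.5506 -0.2311 0.0186 rect [ 549.2 -230.9] [35.9 14.2] 80.02 z [0.0386 0.0443 0.0489]
lever 178 mean [0.529  0.0889 0.0474] circ 0.5311 0.0894 0.0402 rect [529.8  89.5] [80.2 16.9] 84.65 z [0.0417 0.048  0.0519]
tip 50 mean [0.5267 0.0594 0.0482] circ 0.5283 0.0598 0.0105 rect [526.7  59.1] [16.7 18.8] 9.99 z [0.0404 0.0492 0.0528]
pivot 132 mean [0.5378 0.1406 0.0454] circ 0.54
[... 2100 characters left out ...]
.6 256.6] [202.5 128.2] 5.64 z [0.1072 0.1143 0.1224]
deck 1983 mean [0.6372 0.2393 0.1014] circ 0.6323 0.2563 0.1199 rect [631.3 257.5] [206.7 131.7] 5.79 z [0.0872 0.0954 0.1185]
leadL 154 mean [0.6748 0.1749 0.0216] circ 0.675 0.1749 0.0463 rect [673.1 174.6] [22.3 91.2] 10.44 z [0.0121 0.0228 0.0265]
lever+lead 187 mean [0.5449 0.159  0.0223] circ 0.5452 0.167 0.0528 rect [555.2 165.3] [104.6  50.3] 80.46 z [0.0132 0.0232 0.0289]
canister 531 mean [0.624  0.2536 0.1878] circ 0.6433 0.2673 0.068 rect [643.7 262.8] [135.1  66.9] 10.04 z [0.1738 0.19   0.1997]
saucer 1631 mean [ 0.8138 -0.0863  0.0105] circ 0.8045 -0.0936 0.0957 rect [814.4 -93. ] [163.4 127.8] 3.73 z [0.0046 0.0106 0.0165]
```

Run:
```python
from h import *
for n in ['top','scene']:
    c=load(n);P=cloud(c);hsv=cv2.cvtColor(c['color'],cv2.COLOR_RGB2HSV)
    m=((P[...,0]>.47)&(P[...,0]<.66)&(P[...,1]>-.27)&(P[...,1]<-.02)&(P[...,2]>.007)&(P[...,2]<.02)&(hsv[...,1]<70)).astype(np.uint8)
    k,l,s,_=cv2.connectedComponentsWithStats(m); i=1+s[1:,4].argmax(); q=P[l==i]
    print(n,s[i,4],cv2.minAreaRect(q[:,:2].astype(np.float32)*1000))
    f=(P[...,0]>.48)&(P[...,0]<.64)&(P[...,1]>-.22)&(P[...,1]<-.185)&(P[...,2]>.022)&(P[...,2]<.045)&(hsv[...,2]<130)
    q=P[f]; print('front',len(q),cv2.minAreaRect(q[:,:2].astype(np.float32)*1000))
    # lever pixel dark/grey
    ex=np.array([-.0985,.9951]);ey=np.array([-.9951,-.0985]);O=np.array([.6023,.2367])
    r=(P[...,:2]-O); X=r@ex*1000;Y=r@ey*1000;Z=P[...,2]*1000
    print('V lever',np.median(hsv[(X<-120)&(X>-160)&(abs(Y-85)<25)&(Z>35)&(Z<55)],axis=0))
    # lead-ins / rails: white, z 15..30 
    for nm,mm in [('farwall',(X>-110)&(X<-50)&(Y<-45)&(Y>-90)),('nearwall',(X>-110)&(X<-50)&(Y>45)&(Y<90))]:
        w=mm&(Z>17)&(Z<30)
        for a in range(-112,-50,8):
            b=w&(X>=a)&(X<a+8)
            if b.sum()>3: print(nm,a,b.sum(),np.percentile(Y[b],[3,50,97]).round(1))
    b=(X>-105)&(X<-70)&(Y>60)&(Y<100)&(Z>40)&(Z<58); print('piv',b.sum(),np.percentile(X[b],[2,50,98]),np.percentile(Y[b],[2,50,98]))
```

```text
top 731 ((565.75146484375, -122.19581604003906), (150.10462951660156, 114.54721069335938), 81.53289031982422)
front 125 ((553.3847045898438, -207.8770751953125), (24.779556274414062, 102.26724243164062), 81.63948059082031)
V lever [110.   6.  87.]
farwall -112 9 [-78.8 -73.9 -68.8]
farwall -104 13 [-76.4 -71.6 -67.3]
farwall -96 14 [-73.  -68.1 -63.7]
farwall -88 11 [-70.5 -65.8 -62.1]
farwall -80 16 [-69.6 -64.3 -59.6]
farwall -72 23 [-70.  -62.2 -53.4]
farwall -64 26 [-71.2 -62.3 -53.4]
farwall -56 18 [-72.  -62.8 -54.2]
nearwall -112 4 [71.  72.4 73.6]
nearwall -104 14 [46.7 70.8 89. ]
nearwall -96 6 [67.9 88.2 89.8]
nearwall -80 15 [60.6 65.6 88.1]
nearwall -72 27 [54.8 65.  88. ]
nearwall -64 26 [54.1 63.7 71.6]
nearwall -56 16 [53.1 62.5 70.9]
piv 94 [-103.38394775  -88.86030052  -76.54278585] [67.39005941 79.25655331 88.00901683]
scene 651 ((566.0281372070312, -129.232177734375), (168.8847198486328, 116.00010681152344), 83.0477294921875)
front 290 ((555.8973388671875, -201.533203125), (99.43231201171875, 34.896759033203125), 6.81654691696167)
V lever [105.  12.  83.]
farwall -112 6 [-78.4 -73.6 -70.9]
farwall -104 6 [-74.1 -71.5 -67.8]
farwall -96 8 [-72.  -68.5 -64.7]
farwall -88 7 [-69.6 -66.6 -62.4]
farwall -80 13 [-71.8 -67.1 -57. ]
farwall -72 20 [-71.6 -62.4 -53. ]
farwall -64 15 [-71.8 -62.8 -54.2]
farwall -56 13 [-71.3 -63.7 -54.7]
nearwall -112 14 [67.5 71.6 79.3]
nearwall -104 30 [48.8 72.9 86.3]
nearwall -96 15 [54.1 66.2 80.8]
nearwall -72 5 [61.7 63.4 69.5]
nearwall -64 16 [52.8 59.4 71.2]
nearwall -56 11 [53.2 62.8 70.9]
piv 67 [-103.87858128  -91.54151584  -76.82950724] [67.20700752 76.8686653  87.96307068]
```

>>> drive_tool(
  claw=[85,85,85,85,85,85],
  slide=[
    [0.3,0.222,-0.1],
    [0.3,0.222,-0.1],
    [0.3,0.222,-0.1],
    [0.3,0.222,-0.1],
    [0.3,0.222,-0.1],
    [0.3,0.222,-0.1],
  ],
  yaw=[0.178,0.178,0.178,0.178,0.178,0.178],
  newtons=30,
)

```text
time: 0.6
tool_pos: [0.3571, -0.5285, 0.3517]
tcp_rot: [-2.842, -1.325, -0.003]
wrist_force: [-0.5, 1.1, -0.2]
width: 0.994
grip_force: 0.0
```

>>> drive_tool(
  claw=[85,85,85,85,85,85,85],
  slide=[
    [0.3,0.222,-0.1],
    [0.3,0.222,-0.1],
    [0.3,0.222,-0.1],
    [0.3,0.222,-0.1],
    [0.3,0.222,-0.1],
    [0.3,0.222,-0.1],
    [0.3,0.222,-0.1],
  ],
  yaw=[0.177,0.177,0.177,0.177,0.177,0.177,0.177],
)

```text
time: 1.18
tool_pos: [0.5044, -0.4205, 0.3036]
tcp_rot: [-2.377, -2.051, 0.001]
wrist_force: [0.5, -0.1, -0.4]
width: 0.995
grip_force: 0.0
```

>>> drive_tool(
  claw=[85,85,85,85,85,85],
  slide=[
    [0,0,-0.08],
    [0,0,-0.15],
    [0,0,-0.2],
    [0,0,-0.224],
    [0,0,-0.224],
    [0,0,-0.224],
  ],
  yaw=[0,0,0,0,0,0],
)

```text
time: 1.68
tool_pos: [0.5032, -0.4226, 0.193]
tcp_rot: [-2.382, -2.048, 0.0]
wrist_force: [0.7, -0.4, 0.8]
width: 0.994
grip_force: 0.0
```

>>> drive_tool(
  claw=[50,50,50,50,50,50],
  slide=[
    [0,0,0],
    [0,0,0],
    [0,0,0],
    [0,0,0],
    [0,0,0],
    [0,0,0],
  ],
  yaw=[0,0,0,0,0,0],
)

```text
time: 2.18
tool_pos: [0.5046, -0.4225, 0.1956]
tcp_rot: [2.377, 2.048, -0.0]
wrist_force: [-1.7, -1.4, 6.6]
width: 0.673
grip_force: 31.5
```

>>> drive_tool(
  claw=[50,50,50,50,50,50],
  slide=[
    [0,0,0.04],
    [0,0,0.1],
    [0,0,0.16],
    [0,0,0.21],
    [0,0,0.21],
    [0,0,0.21],
  ],
  yaw=[0,0,0,0,0,0],
)

```text
time: 2.68
tool_pos: [0.5047, -0.422, 0.3008]
tcp_rot: [2.376, 2.047, 0.001]
wrist_force: [0.1, 0.4, -1.4]
width: 0.675
grip_force: 32.9
```

>>> drive_tool(
  claw=[50,50,50,50,50,50,50,50],
  slide=[
    [0.01,0.05,0],
    [0.024,0.12,0],
    [0.038,0.19,0],
    [0.052,0.26,0],
    [0.065,0.324,0],
    [0.067,0.334,0],
    [0.067,0.334,0],
    [0.067,0.334,0],
  ],
  yaw=[0,0,0,0,0,0,0,0],
)

```text
time: 3.35
tool_pos: [0.5369, -0.2541, 0.2963]
tcp_rot: [-2.378, -2.051, 0.002]
wrist_force: [-0.7, 0.0, -1.7]
width: 0.677
grip_force: 32.9
```

>>> drive_tool(
  claw=[50,50,50,50,50,50,50,50],
  slide=[
    [0.01,0.05,0],
    [0.024,0.12,0],
    [0.038,0.19,0],
    [0.052,0.26,0],
    [0.065,0.325,0],
    [0.067,0.335,0],
    [0.067,0.335,0],
    [0.067,0.335,0],
  ],
  yaw=[0,0,0,0,0,0,0,0],
)

```text
time: 4.02
tool_pos: [0.5709, -0.0881, 0.2973]
tcp_rot: [2.38, 2.05, -0.002]
wrist_force: [-0.2, -0.2, -1.7]
width: 0.676
grip_force: 32.9
```

Run:
```python
from h import *
s=bot.read_state(); print(s['tool_pos'],s['tcp_rot'],s['width'],s['q'])
c=grab('scene'); P=cloud(load('scene'))
reg(P,'cupb',.52,.63,-.14,-.04,.09,.175)
cv2.imwrite('pics/s1.png',cv2.resize(c['color'][100:320,140:440,::-1],(800,586)))
```

```text
[ 0.57088321 -0.08808594  0.29725644] [ 2.38020807e+00  2.05009891e+00 -1.63663926e-03] 0.6758997557819391 [-1.95923688e-01  1.72247091e-01  1.92287257e+00 -1.09566893e-03
  1.04695159e+00 -4.66271122e-02]
cupb 892 mean [ 0.5706 -0.0953  0.1433] circ 0.5682 -0.0954 0.0468 rect [572.1 -90.3] [57. 83.] 54.88 z [0.1156 0.1443 0.1677]
```

View pics/s1.png

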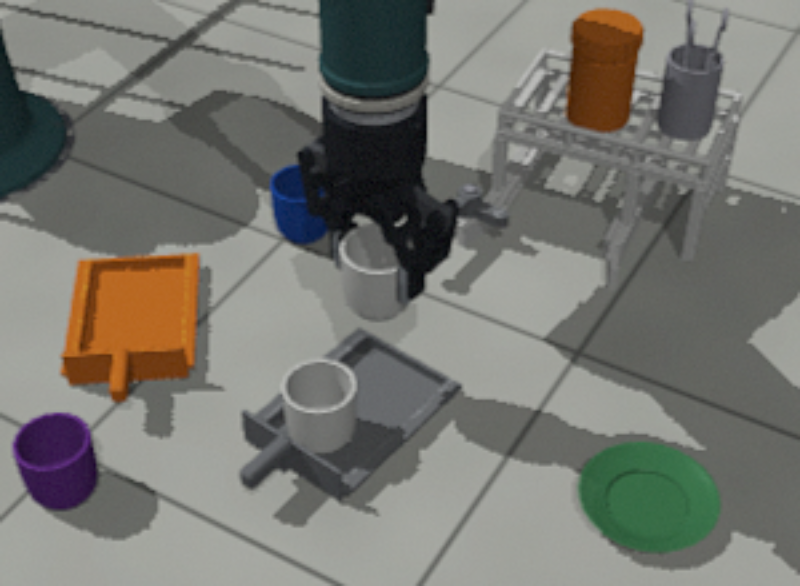

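The crop shows the cup held upright at (375,275) above the free half of the tray, and cup_a on the tray at (320,405). Everything else is unmoved.

>>> drive_tool(
  claw=[50,50,50,50,50,50,50,50],
  slide=[
    [0,0.002,-0.06],
    [0,0.002,-0.12],
    [0,0.002,-0.16],
    [0,0.002,-0.185],
    [0,0.002,-0.195],
    [0,0.002,-0.2],
    [0,0.002,-0.2],
    [0,0.002,-0.2],
  ],
  yaw=[0,0,0,0,0,0,0,0],
)

```text
time: 4.73
tool_pos: [0.5709, -0.0875, 0.1996]
tcp_rot: [2.382, 2.048, -0.001]
wrist_force: [-6.3, -0.0, 6.9]
width: 0.671
grip_force: 33.9
```

Run:
```python
from h import *
s=bot.read_state(); print(s['tool_pos'],s['wrist_force'])
c=grab('scene'); P=cloud(load('scene'))
reg(P,'cupa',.52,.6,-.22,-.13,.054,.08)
cv2.imwrite('pics/s2.png',cv2.resize(c['color'][180:300,230:390,::-1],(800,600),interpolation=cv2.INTER_CUBIC))
```

```text
[ 0.57087795 -0.08746058  0.19964225] [-6.30102096 -0.0159099   6.90022796]
cupa 250 mean [ 0.5568 -0.1588  0.0607] circ 0.5575 -0.1571 0.0312 rect [ 556.7 -157.8] [58.  59.2] 25.45 z [0.0548 0.0614 0.0655]
```

View pics/s2.png

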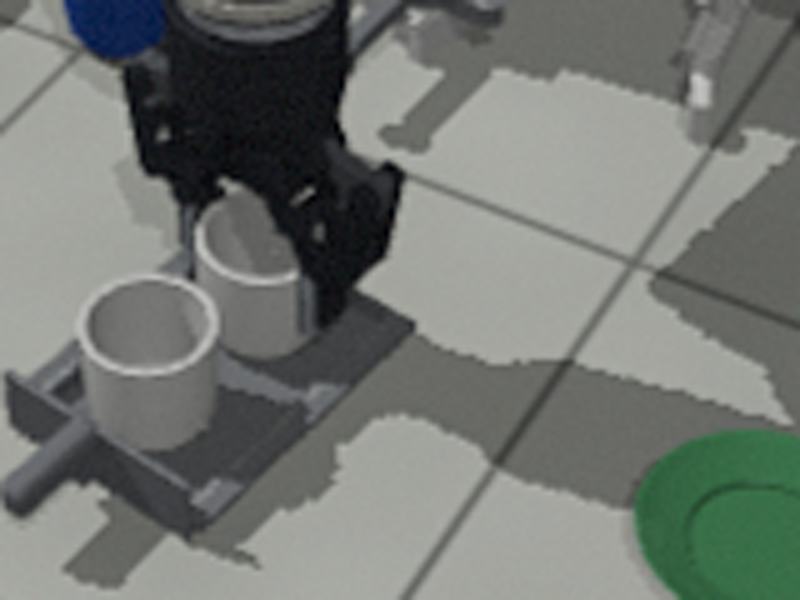

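The crop shows cup_b in the tray at (260,270), upright and clear of cup_a at (150,350), with the fingertips above the rim.

>>> drive_tool(
  claw=[66,70,74,76,76,76],
  slide=[
    [0,0,0],
    [0,0,0],
    [0,0,0],
    [0,0,0],
    [0,0,0],
    [0,0,0],
  ],
  yaw=[0,0,0,0,0,0],
)

```text
time: 5.28
tool_pos: [0.5709, -0.0861, 0.1976]
tcp_rot: [2.38, 2.05, 0.0]
wrist_force: [-0.0, -0.2, 0.1]
width: 0.892
grip_force: 0.0
```

>>> drive_tool(
  claw=[76,76,76,76,76,76],
  slide=[
    [0,0,0.03],
    [0,0,0.08],
    [0,0,0.15],
    [0,0,0.2],
    [0,0,0.2],
    [0,0,0.2],
  ],
  yaw=[0,0,0,0,0,0],
)

```text
time: 5.78
tool_pos: [0.5719, -0.0861, 0.3]
tcp_rot: [2.377, 2.048, 0.005]
wrist_force: [0.9, 0.2, 0.0]
width: 0.894
grip_force: 0.0
```

>>> drive_tool(
  claw=[0,0,0,0,0,0,0,0],
  slide=[
    [0,0.08,0],
    [0,0.16,0],
    [0,0.24,0],
    [0,0.31,0],
    [-0.01,0.31,-0.08],
    [-0.014,0.31,-0.15],
    [-0.014,0.31,-0.2],
    [-0.014,0.31,-0.2],
  ],
  yaw=[0,0,0,0,0,0,0,0],
)

```text
time: 6.45
tool_pos: [0.5588, 0.0692, 0.1897]
tcp_rot: [-2.372, -2.046, 0.019]
wrist_force: [-1.3, -0.1, 0.4]
width: 0.004
grip_force: 0.0
```

Run:
```python
from h import *
s=bot.read_state(); print(s['tool_pos'],s['wrist_force'])
c=grab('wrist');print(c['mtx'])
cv2.imwrite('pics/w3.png',c['color'][:,:,::-1])
```

```text
[0.5587688  0.06918922 0.18969708] [-1.33920723 -0.12324868  0.43248752]
[[325.1922621    0.         276.22388777]
 [  0.         325.1922621  207.58132453]
 [  0.           0.           1.        ]]
```

View pics/w3.png

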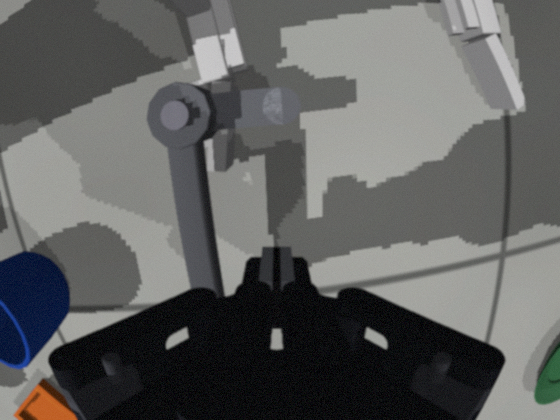

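The wrist view shows the shut lever: pivot at (178,115), arm running down to (205,290), cam nose to (280,105). The closed fingers are to the right of the arm, clear of it.

>>> drive_tool(
  claw=[0,0,0,0,0,0,0,0],
  slide=[
    [-0.045,0,0.01],
    [-0.085,0.002,0.01],
    [-0.105,0.007,0.01],
    [-0.126,0.015,0.01],
    [-0.145,0.027,0.01],
    [-0.161,0.04,0.01],
    [-0.175,0.056,0.01],
    [-0.187,0.074,0.01],
  ],
  yaw=[0,0,0,0,0,0,0,0],
)

```text
time: 7.17
tool_pos: [0.4705, 0.1069, 0.2033]
tcp_rot: [2.38, 2.049, 0.003]
wrist_force: [3.0, -0.2, 0.3]
width: 0.002
grip_force: 1.2
```

>>> drive_tool(
  claw=[0,0,0,0,0],
  slide=[
    [-0.007,0.017,0],
    [-0.013,0.033,0],
    [-0.013,0.033,0],
    [-0.013,0.01,0],
    [-0.013,0.01,0.15],
  ],
  yaw=[0,0,0,0,0],
)

```text
time: 7.58
tool_pos: [0.4591, 0.1093, 0.2368]
tcp_rot: [-2.373, -2.046, 0.025]
wrist_force: [-0.9, -0.8, -0.7]
width: 0.002
grip_force: 0.0
```

Run:
```python
from h import *
s=bot.read_state(); print(s['tool_pos'],s['wrist_force'])
c=grab('scene');P=cloud(load('scene'))
q=reg(P,'lever',.42,.52,.1,.19,.03,.055)
cv2.imwrite('pics/s4.png',cv2.resize(c['color'][100:300,190:440,::-1],(750,600),interpolation=cv2.INTER_CUBIC))
```

```text
[0.45905824 0.10930974 0.23677249] [-0.92895265 -0.83482285 -0.65966271]
lever 147 mean [0.4851 0.1388 0.0449] circ 0.483 0.1379 0.0368 rect [482.9 141.8] [73.  17.9] 1.71 z [0.0375 0.046  0.0503]
```

View pics/s4.png

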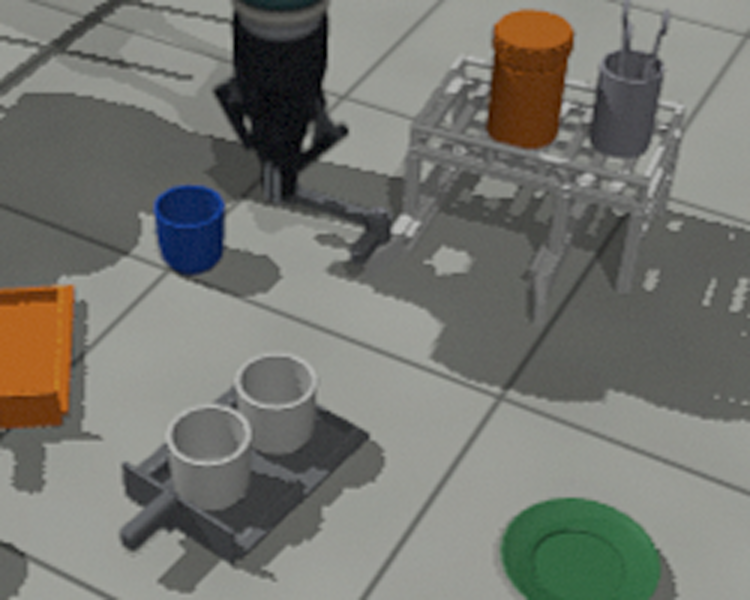

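The crop shows the lever swung open towards the robot (arm from (380,225) to (290,195)) and both cups upright on the tray. Now for the handle.

>>> drive_tool(
  claw=[0,40,40,40,40,40,40,40],
  slide=[
    [0,0,0.08],
    [0,0,0.13],
    [0.02,-0.08,0.13],
    [0.04,-0.16,0.13],
    [0.06,-0.24,0.13],
    [0.08,-0.32,0.13],
    [0.086,-0.336,0.13],
    [0.086,-0.336,0.13],
  ],
  yaw=[0,0,0,0,0,0,0,0],
)

```text
time: 8.3
tool_pos: [0.5073, -0.0602, 0.3094]
tcp_rot: [2.385, 2.044, -0.001]
wrist_force: [0.4, 0.7, -0.8]
width: 0.466
grip_force: 0.0
```

>>> drive_tool(
  claw=[40,40,40,40,40,40,40,40],
  slide=[
    [0.02,-0.08,0],
    [0.04,-0.16,0],
    [0.06,-0.24,0],
    [0.08,-0.32,0],
    [0.086,-0.336,0],
    [0.086,-0.336,0],
    [0.086,-0.336,0],
    [0.086,-0.336,0],
  ],
  yaw=[0,0,0,0,0,0,0,0],
)

```text
time: 8.97
tool_pos: [0.5493, -0.2231, 0.3087]
tcp_rot: [-2.377, -2.05, 0.0]
wrist_force: [-0.6, 0.6, -0.4]
width: 0.47
grip_force: 0.0
```

Run:
```python
from h import *
s=bot.read_state(); print(s['tool_pos'],s['tcp_rot'],s['wrist_force'])
grab('scene');c=load('scene');P=cloud(c)
reg(P,'handle',.5,.6,-.28,-.213,.02,.055)
reg(P,'cupa',.52,.6,-.22,-.13,.054,.08)
reg(P,'cupb',.52,.63,-.118,-.03,.054,.08)
```

```text
[ 0.5492947  -0.22311862  0.30866935] [-2.37733474e+00 -2.05006270e+00  4.89087055e-04] [-0.61848564  0.5553098  -0.39833413]
handle 161 mean [ 0.5524 -0.2334  0.0409] circ 0.5521 -0.2322 0.0193 rect [ 550.4 -231.9] [37.9 15.9] 80.23 z [0.0312 0.0428 0.0464]
cupa 217 mean [ 0.5593 -0.1595  0.0605] circ 0.5559 -0.1581 0.0313 rect [ 558.  -159.1] [57.3 58.1] 1.49 z [0.0548 0.0608 0.0651]
cupb 241 mean [ 0.5706 -0.0883  0.0607] circ 0.572 -0.0861 0.0325 rect [569.8 -87.7] [57.1 60.4] 29.91 z [0.0547 0.0612 0.0653]
```

>>> drive_tool(
  claw=[40,40,40,40,40,40],
  slide=[
    [0.002,-0.006,-0.08],
    [0.002,-0.006,-0.16],
    [0.002,-0.006,-0.21],
    [0.002,-0.006,-0.23],
    [0.002,-0.006,-0.236],
    [0.002,-0.006,-0.236],
  ],
  yaw=[0,0,0,0,0,0],
)

```text
time: 9.52
tool_pos: [0.5509, -0.227, 0.1913]
tcp_rot: [-2.378, -2.051, 0.0]
wrist_force: [0.3, 0.0, 0.4]
width: 0.469
grip_force: 0.0
```

>>> drive_tool(
  claw=[30,22,16,8,8,8],
  slide=[
    [0,0,0],
    [0,0,0],
    [0,0,0],
    [0,0,0],
    [0,0,0],
    [0,0,0],
  ],
  yaw=[0,0,0,0,0,0],
  newtons=40,
)

```text
time: 10.02
tool_pos: [0.5515, -0.2284, 0.1936]
tcp_rot: [2.378, 2.049, 0.001]
wrist_force: [-2.6, 0.9, 6.3]
width: 0.158
grip_force: 39.1
```

Run:
```python
from h import *
s=bot.read_state(); print(s['tool_pos'],s['tcp_rot'],s['wrist_force'],s['torque'],s['width'],s['q'])
c=grab('scene');P=cloud(load('scene'))
cv2.imwrite('pics/s5.png',cv2.resize(c['color'][160:310,210:410,::-1],(800,600),interpolation=cv2.INTER_CUBIC))
```

```text
[ 0.55148222 -0.22836719  0.19357861] [2.37810715e+00 2.04949810e+00 1.24248043e-03] [-2.64528796  0.94104926  6.34364391] [0.21778436 0.42026261 0.311563  ] 0.15813901797266097 [-4.34274121e-01  3.30019959e-01  1.94649517e+00 -2.41020341e-04
  8.62754379e-01 -2.85952767e-01]
```

View pics/s5.png

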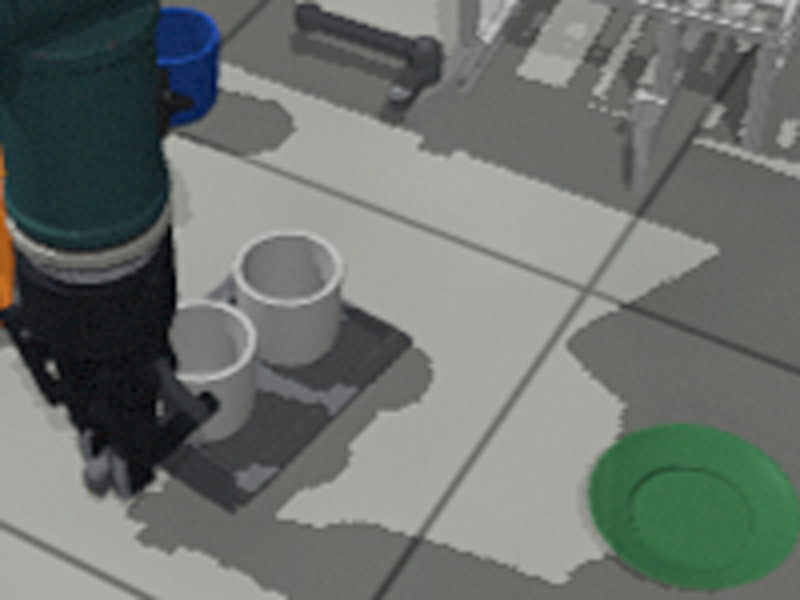

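The crop shows the fingers on the handle at (105,480), both cups upright at (210,360) and (290,290), and the lever open at (370,40). Next I rotate and move the tray to the mouth line.

>>> drive_tool(
  claw=[8,8,8,8,8,8,8,8],
  slide=[
    [0.003,0.006,0],
    [0.01,0.019,0],
    [0.02,0.038,0],
    [0.031,0.06,0],
    [0.044,0.086,0],
    [0.057,0.111,0],
    [0.069,0.135,0],
    [0.082,0.159,0],
  ],
  yaw=[0.002,0.005,0.009,0.015,0.021,0.027,0.033,0.039],
)

```text
time: 10.73
tool_pos: [0.5928, -0.1497, 0.1936]
tcp_rot: [2.245, 2.191, -0.001]
wrist_force: [-1.9, -6.3, 3.5]
width: 0.155
grip_force: 39.1
```

>>> drive_tool(
  claw=[8,8,8,8,8,8,8,8],
  slide=[
    [0.012,0.024,0],
    [0.025,0.048,0],
    [0.038,0.073,0],
    [0.05,0.099,0],
    [0.062,0.121,0],
    [0.072,0.14,0],
    [0.078,0.153,0],
    [0.082,0.159,0],
  ],
  yaw=[0.006,0.012,0.018,0.025,0.03,0.035,0.038,0.04],
)

```text
time: 11.4
tool_pos: [0.6339, -0.0697, 0.1936]
tcp_rot: [2.103, 2.329, -0.001]
wrist_force: [-2.9, -8.1, 7.1]
width: 0.157
grip_force: 39.7
```

```bash
cat > look.py <<'E'
from h import *
s=bot.read_state(); print(s['tool_pos'],s['tcp_rot'],s['wrist_force'],s['width'])
a=s['tcp_rot']/np.linalg.norm(s['tcp_rot']); R=cv2.Rodrigues(s['tcp_rot'])[0]; print('tool y ang',np.degrees(np.arctan2(R[1,1],R[0,1])))
ex=np.array([-.0985,.9951]);ey=np.array([-.9951,-.0985]);O=np.array([.6023,.2367])
r=s['tool_pos'][:2]-O; print('grip in rack mm',1000*r@ex,1000*r@ey)
for n in ['top','scene']:
    grab(n);c=load(n);P=cloud(c);hsv=cv2.cvtColor(c['color'],cv2.COLOR_RGB2HSV)
    r=P[...,:2]-O; X=r@ex*1000;Y=r@ey*1000;Z=P[...,2]*1000
    tx=1000*(s['tool_pos'][:2]-O)@ex+106.5
    m=((abs(X-tx)<85)&(abs(Y)<75)&(Z>7)&(Z<20)&(hsv[...,2]<150)&(hsv[...,1]<70)).astype(np.uint8)
    k,l,st,_=cv2.connectedComponentsWithStats(m)
    i=1+st[1:,4].argmax(); q=np.stack([X[l==i],Y[l==i]],1).astype(np.float32); print(n,'tray rackframe',cv2.minAreaRect(q))
    for nm,o in (('a',-36),('b',36)):
        b=(np.hypot(X-tx-o,Y)<37)&(Z>53)&(Z<75)&(hsv[...,1]<50); print(' cup',nm,b.sum(),X[b].mean()-tx if b.any() else 0,Y[b].mean() if b.any() else 0,np.percentile(Z[b],[5,95]) if b.any() else 0)
E
python3 look.py
```

```text
[ 0.63394183 -0.0697322   0.19359074] [ 2.10281578e+00  2.32859565e+00 -7.83573039e-04] [-2.89545374 -8.06051647  7.05909035] 0.15710270800913692
tool y ang 5.833605815559786
grip in rack mm -308.04740403102653 -1.303212902509442
top tray rackframe ((-177.2152099609375, -0.8030738830566406), (102.38504028320312, 117.01971435546875), 0.5414692163467407)
 cup a 84 -37.13350576926709 4.216114196876557 [57.20904833 68.57237552]
 cup b 133 36.56848996303867 1.6757313019525784 [54.60415812 67.42851995]
scene tray rackframe ((-203.91751098632812, -38.71048355102539), (43.17201614379883, 158.08917236328125), 88.1620864868164)
 cup a 27 -28.67344550306086 -18.378601547937823 [53.66161986 65.69193969]
 cup b 123 38.867471846251505 -11.022745425393788 [53.87255702 65.4423173 ]
```

>>> drive_tool(
  claw=[8,8,8,8,8,8,8,8],
  slide=[
    [-0.001,0.006,0],
    [-0.003,0.019,0],
    [-0.005,0.038,0],
    [-0.007,0.06,0],
    [-0.01,0.086,0],
    [-0.012,0.111,0],
    [-0.015,0.135,0],
    [-0.017,0.159,0],
  ],
  yaw=[0,0,0,0,0,0,0,0],
)

```text
time: 12.17
tool_pos: [0.6257, 0.0096, 0.1936]
tcp_rot: [2.105, 2.325, 0.002]
wrist_force: [1.5, -8.5, 4.5]
width: 0.155
grip_force: 39.2
```

>>> drive_tool(
  claw=[8,8,8,8,8,8,8,8],
  slide=[
    [-0.003,0.02,0],
    [-0.005,0.04,0],
    [-0.007,0.06,0],
    [-0.009,0.08,0],
    [-0.011,0.1,0],
    [-0.013,0.12,0],
    [-0.015,0.14,0],
    [-0.017,0.155,0],
  ],
  yaw=[0,0,0,0,0,0,0,0],
)

```text
time: 12.83
tool_pos: [0.6172, 0.0874, 0.1936]
tcp_rot: [2.105, 2.326, 0.003]
wrist_force: [1.0, -6.3, 4.9]
width: 0.155
grip_force: 39.2
```

```bash
python3 look.py
```

```text
[0.61724629 0.08739812 0.19357607] [2.10518818 2.32600349 0.00270777] [ 1.04919717 -6.33605044  4.89728148] 0.15547515744183524
tool y ang 5.705863299930765
grip in rack mm -150.0425124583668 -0.16681672586029977
top tray rackframe ((-78.0665283203125, 47.35875701904297), (84.11128997802734, 19.086130142211914), 0.4915015399456024)
 cup a 60 -36.08544337240126 22.689988414146658 [54.74816073 66.60359324]
 cup b 49 36.37599390234079 6.917730342781187 [55.71509282 67.8408577 ]
scene tray rackframe ((-45.35674285888672, -46.221397399902344), (60.054080963134766, 158.18359375), 88.27534484863281)
 cup a 21 -51.67905613463148 -18.892537886142357 [54.84634641 65.35347535]
 cup b 60 30.90554235033469 -15.041163204037913 [54.52007872 65.93873169]
```

>>> drive_tool(
  claw=[8,8,8,8,8,8,8,8],
  slide=[
    [-0.001,0.01,0],
    [-0.003,0.024,0],
    [-0.004,0.038,0],
    [-0.005,0.052,0],
    [-0.006,0.064,0],
    [-0.007,0.073,0],
    [-0.008,0.079,0],
    [-0.008,0.082,0],
  ],
  yaw=[0,0,0,0,0,0,0,0],
)

```text
time: 13.6
tool_pos: [0.6132, 0.1281, 0.1936]
tcp_rot: [2.105, 2.327, 0.002]
wrist_force: [0.5, -8.5, 5.3]
width: 0.155
grip_force: 39.4
```

>>> drive_tool(
  claw=[8,8,8,8],
  slide=[
    [0,0.003,0],
    [0,0.005,0],
    [-0.001,0.007,0],
    [-0.001,0.008,0],
  ],
  yaw=[0,0,0,0],
)

```text
time: 13.93
tool_pos: [0.6128, 0.1318, 0.1936]
tcp_rot: [2.105, 2.326, 0.002]
wrist_force: [0.7, -7.6, 5.0]
width: 0.158
grip_force: 39.3
```

No stop contact yet; a little further in small steps.

>>> drive_tool(
  claw=[8,8,8,8],
  slide=[
    [0,0.002,0],
    [0,0.004,0],
    [0,0.005,0],
    [0,0.005,0],
  ],
  yaw=[0,0,0,0],
)

```text
time: 14.27
tool_pos: [0.6128, 0.1325, 0.1936]
tcp_rot: [2.103, 2.325, -0.002]
wrist_force: [1.0, -14.6, 7.0]
width: 0.152
grip_force: 39.5
```

Run:
```python
from h import *
s=bot.read_state(); print(s['tool_pos'],s['wrist_force'])
grab('wrist'); grab('scene'); c=load('scene');P=cloud(c)
cv2.imwrite('pics/s6.png',cv2.resize(c['color'][90:240,250:450,::-1],(800,600),interpolation=cv2.INTER_CUBIC))
```

```text
[0.61278935 0.13246811 0.19356355] [  0.97505203 -14.60608799   7.03038351]
```

View pics/s6.png

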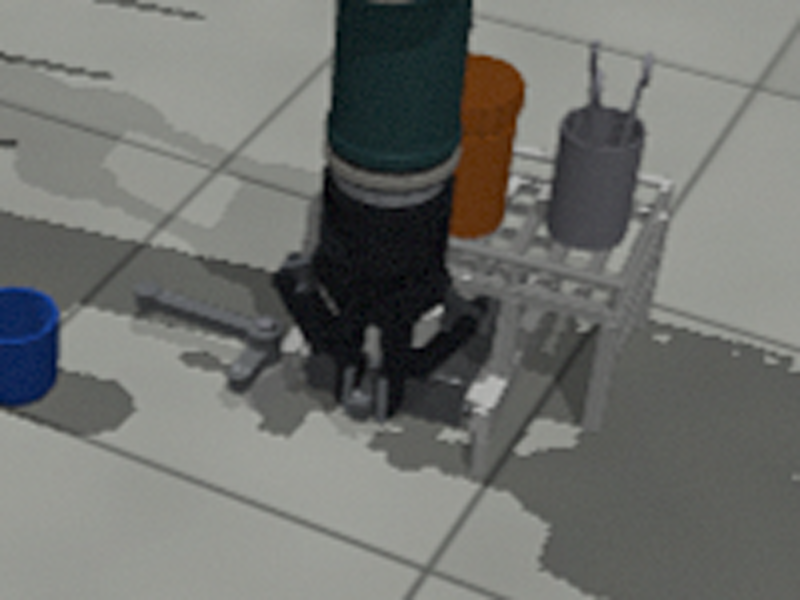

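The crop shows the tray in the rack with the fingers on the handle at (365,395), the lever open at (140,295)-(270,330), and the canister and spoon holder standing. The force rise at X≈-105 means the tray is on the end stop.

>>> drive_tool(
  claw=[20,30,40,40,40,40,40,40],
  slide=[
    [0,0,0],
    [0,0,0],
    [0,0,0],
    [0,0,0.04],
    [0,0,0.1],
    [0,0,0.17],
    [0,0,0.22],
    [0,0,0.22],
  ],
  yaw=[0,0,0,0,0,0,0,0],
)

```text
time: 15.03
tool_pos: [0.6139, 0.1366, 0.3087]
tcp_rot: [2.103, 2.325, 0.015]
wrist_force: [2.1, -0.8, 0.9]
width: 0.466
grip_force: 0.0
```

>>> drive_tool(
  claw=[0,0,0,0,0,0,0,0],
  slide=[
    [-0.08,0,0],
    [-0.16,0,0],
    [-0.24,0.04,0],
    [-0.3,0.09,0],
    [-0.3,0.092,0],
    [-0.3,0.092,0],
    [-0.3,0.092,0],
    [-0.3,0.092,0],
  ],
  yaw=[0,0,0,0,0,0,0,0],
)

```text
time: 15.7
tool_pos: [0.4623, 0.1815, 0.3015]
tcp_rot: [2.108, 2.329, 0.001]
wrist_force: [0.5, -0.4, -0.5]
width: 0.0
grip_force: 0.0
```

Run:
```python
from h import *
s=bot.read_state(); print(s['tool_pos'],s['wrist_force'],s['q'])
ex=np.array([-.0985,.9951]);ey=np.array([-.9951,-.0985]);O=np.array([.6023,.2367])
for n in ['top','scene']:
    c=grab(n);c=load(n);P=cloud(c)
    r=P[...,:2]-O; X=r@ex*1000;Y=r@ey*1000;Z=P[...,2]*1000
    b=(X<-85)&(X>-160)&(abs(Y)<11)&(Z>30)&(Z<55); print(n,'handle X end',np.percentile(X[b],[1,50,99]),np.median(Y[b]))
    b=(X<-60)&(X>-100)&(abs(Y)<50)&(abs(Y)>15)&(Z>25)&(Z<45); print('front X',np.percentile(X[b],[3,50,97]))
cv2.imwrite('pics/s7.png',cv2.resize(c['color'][90:240,250:450,::-1],(800,600),interpolation=cv2.INTER_CUBIC))
```

```text
[0.46229318 0.18147782 0.30151618] [ 0.45624523 -0.43861358 -0.53058277] [ 3.23996960e-01  1.62428840e-02  2.08552839e+00 -2.60634555e-04
  1.03886843e+00  2.24687762e-01]
top handle X end [-126.72157539 -106.06041206  -85.627715  ] 0.2907115736610613
front X [-78.07919225 -76.26162173 -73.45841567]
scene handle X end [-129.36114374 -112.94537744  -85.61888663] -2.7049042545187785
front X [-80.85882423 -77.35879466 -62.96978996]
```

View pics/s7.png

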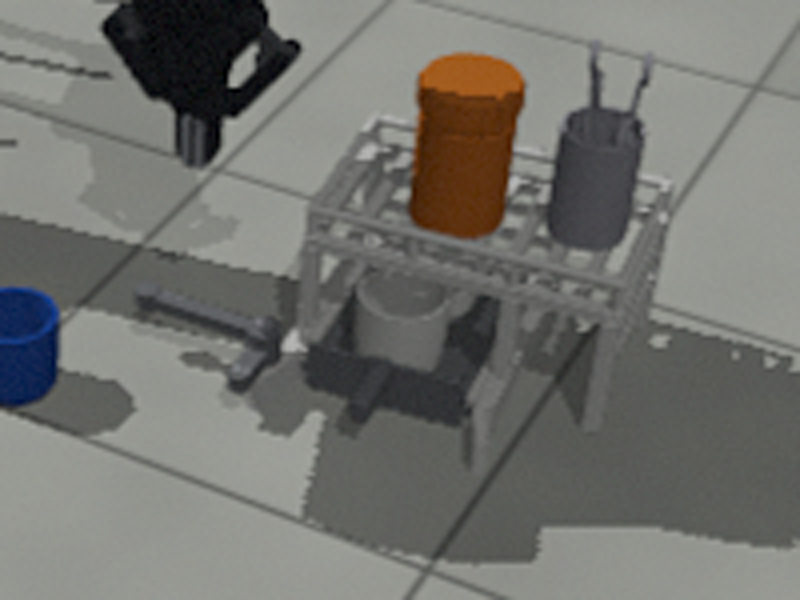

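The crop shows the tray home with cup_a upright at (400,320) under the deck, the canister and spoon holder undisturbed, and the lever open at (140,295)-(270,335). Now I shut the lever.

>>> drive_tool(
  claw=[0,0,0,0,0],
  slide=[
    [0,0,-0.08],
    [0,0,-0.15],
    [0,0,-0.195],
    [0,0,-0.2],
    [0,0,-0.2],
  ],
  yaw=[0,0,0,0,0],
)

```text
time: 16.22
tool_pos: [0.4611, 0.1807, 0.1996]
tcp_rot: [-2.108, -2.326, 0.006]
wrist_force: [0.2, -0.5, -0.1]
width: 0.003
grip_force: 0.0
```

>>> drive_tool(
  claw=[0,0,0,0,0,0,0,0],
  slide=[
    [-0.001,-0.04,0],
    [-0.002,-0.083,0],
    [0.001,-0.105,0],
    [0.005,-0.126,0],
    [0.014,-0.146,0],
    [0.025,-0.164,0],
    [0.038,-0.18,0],
    [0.052,-0.193,0],
  ],
  yaw=[0,0,0,0,0,0,0,0],
)

```text
time: 16.88
tool_pos: [0.488, 0.0842, 0.2015]
tcp_rot: [-2.109, -2.329, 0.0]
wrist_force: [-1.5, 0.5, 0.7]
width: 0.0
grip_force: 0.6
```

>>> drive_tool(
  claw=[0,0,0,0,0,0],
  slide=[
    [0.015,-0.01,0],
    [0.029,-0.019,0],
    [0.04,-0.023,0],
    [0.05,-0.026,0],
    [0.056,-0.028,0],
    [0.056,-0.028,0],
  ],
  yaw=[0,0,0,0,0,0],
)

```text
time: 17.38
tool_pos: [0.5161, 0.071, 0.2013]
tcp_rot: [2.108, 2.329, 0.0]
wrist_force: [0.6, 0.5, 0.6]
width: -0.001
grip_force: 0.0
```

```bash
cat > lev.py <<'E'
from h import *
s=bot.read_state(); print(s['tool_pos'],s['wrist_force'])
ex=np.array([-.0985,.9951]);ey=np.array([-.9951,-.0985]);O=np.array([.6023,.2367])
for n in ['top','scene']:
    grab(n);c=load(n);P=cloud(c);hsv=cv2.cvtColor(c['color'],cv2.COLOR_RGB2HSV)
    r=P[...,:2]-O; X=r@ex*1000;Y=r@ey*1000;Z=P[...,2]*1000
    b=(X<-105)&(X>-185)&(Y>30)&(Y<130)&(Z>38)&(Z<56)&(hsv[...,2]>55)
    q=np.stack([X[b],Y[b]],1).astype(np.float32); print(n,len(q),cv2.minAreaRect(q) if len(q)>3 else '')
    for a in range(-185,-105,16):
        k=b&(X>a)&(X<a+16); print(a,k.sum(),np.median(Y[k]) if k.any() else '')
E
python3 lev.py
```

```text
[0.51607963 0.07095437 0.20131233] [0.60566989 0.54208914 0.62586111]
top 0 
-185 0 
-169 0 
-153 0 
-137 0 
-121 0 
scene 107 ((-146.37049865722656, 76.81791687011719), (37.36014175415039, 72.73522186279297), 58.210479736328125)
-185 39 83.91941992422412
-169 35 87.50020448965074
-153 11 80.58624806011355
-137 13 77.32727759949427
-121 9 74.98219441972924
```

>>> drive_tool(
  claw=[0,0,0,0],
  slide=[
    [0.004,0,0],
    [0.008,0,0],
    [0.01,0,0],
    [0.01,0,0],
  ],
  yaw=[0,0,0,0],
)

```text
time: 17.82
tool_pos: [0.5203, 0.0711, 0.2013]
tcp_rot: [-2.108, -2.329, 0.0]
wrist_force: [-0.6, -0.5, -0.2]
width: -0.006
grip_force: 0.2
```

>>> drive_tool(
  claw=[0,0,0,0],
  slide=[
    [0.004,0,0],
    [0.006,0,0],
    [0.006,0,0],
    [0.006,0,0],
  ],
  yaw=[0,0,0,0],
)

```text
time: 18.15
tool_pos: [0.5217, 0.0711, 0.201]
tcp_rot: [-2.106, -2.326, 0.006]
wrist_force: [-7.4, 0.4, 6.2]
width: -0.004
grip_force: 4.0
```

>>> drive_tool(
  claw=[0,0,0,0],
  slide=[
    [0.002,0,0],
    [0.003,0,0],
    [0.003,0,0],
    [0.003,0,0],
  ],
  yaw=[0,0,0,0],
)

```text
time: 18.48
tool_pos: [0.5223, 0.0711, 0.2009]
tcp_rot: [-2.104, -2.325, 0.009]
wrist_force: [-11.3, 0.4, 9.2]
width: -0.001
grip_force: 5.8
```

>>> drive_tool(
  claw=[0,0,0,0,0,0,0],
  slide=[
    [-0.03,0,0],
    [-0.07,0,0],
    [-0.07,0,0.08],
    [-0.09,-0.05,0.16],
    [-0.11,-0.12,0.2],
    [-0.13,-0.2,0.2],
    [-0.14,-0.28,0.2],
  ],
  yaw=[0,0,0,0,0,0,0],
)

```text
time: 19.07
tool_pos: [0.4558, -0.0668, 0.3046]
tcp_rot: [2.101, 2.327, 0.006]
wrist_force: [1.1, 0.0, -1.0]
width: 0.004
grip_force: 0.0
```

>>> drive_tool(
  claw=[0,0,0,0],
  slide=[
    [0,-0.06,0],
    [0,-0.1,0],
    [0,-0.1,0],
    [0,-0.1,0],
  ],
  yaw=[0,0,0,0],
)

```text
time: 19.4
tool_pos: [0.4554, -0.1168, 0.3017]
tcp_rot: [2.111, 2.325, 0.001]
wrist_force: [1.0, 0.0, 0.3]
width: -0.002
grip_force: 0.0
```

```bash
python3 lev.py
python3 - <<'E'
from h import *
c=load('scene')
cv2.imwrite('pics/s8.png',cv2.resize(c['color'][90:240,250:450,::-1],(800,600),interpolation=cv2.INTER_CUBIC))
E
```

```text
[ 0.4554251  -0.11678487  0.30171174] [1.02365854 0.00444981 0.32237675]
top 133 ((-141.98007202148438, 77.47440338134766), (14.750574111938477, 73.5960693359375), 87.07118225097656)
-185 25 79.74567109903674
-169 23 79.6226445332927
-153 24 79.98227288582896
-137 28 79.83604298787365
-121 33 78.07069566945843
scene 118 ((-144.04640197753906, 79.13529968261719), (76.50408172607422, 15.599577903747559), 1.8417927026748657)
-185 35 77.83411797906611
-169 20 77.76757027728527
-153 23 76.07529964921635
-137 20 76.99130127458974
-121 20 77.70304720174363
```

View pics/s8.png

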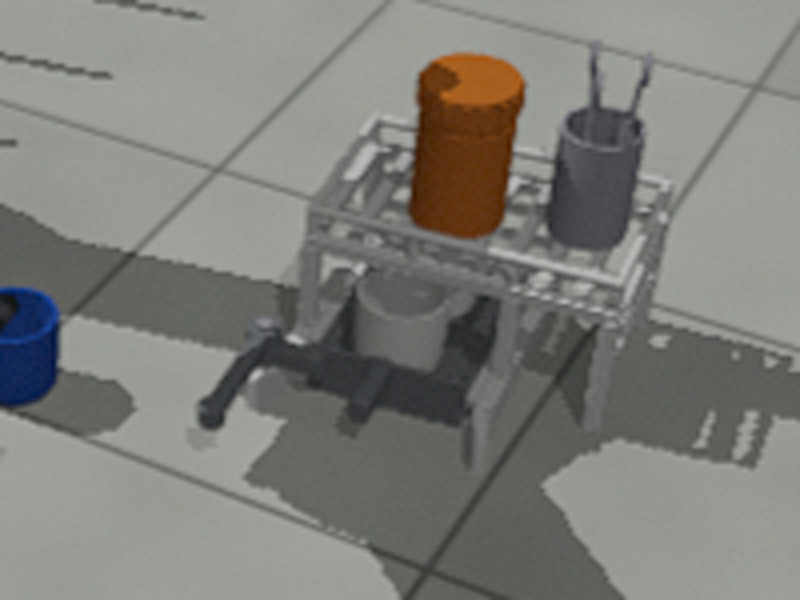

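The crop shows the lever shut (pivot (262,335), tip (210,415)) with its arm along the rack's -x at Y≈78. The nose lies across the tray front, and the cup, canister and spoon holder are all standing.

```bash
python3 -c "
from workcell import bot
print(bot.finish_job())"
```

```text
the job is handed in; nothing more can be done
None
```

The job is handed in at about 19.4 s: cup_b stands on the tray beside cup_a, the tray is home against the end stop and the lever is shut in front of it. The canister and spoon holder still stand on the deck; the arm never went near the saucer. After the tray went in, only cup_a could be seen upright, since cup_b was hidden under the deck.

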